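# Switch on the hotplate under the saucepan

## Task

Switch on the hotplate that the saucepan (the deeper of the two pans) is standing on: press the large round key in the middle of the hob's front control strip with the fingertips and let it come back up, then press the small round key that lies straight in front of the saucepan's own plate, and withdraw. Press gently, leave the other plate's key and both square keys alone, and do not shift the pans or anything else on the worktop.

Things in the scene. Friction and masses are not known exactly. Their poses are not given: they have to be found in the camera images.
- hob: White table-top hob, fixed, 300 (x) by 500 (y) mm, top 70 mm high. Origin: centre of its underside; x to its back, y to its left seen from the robot. Plates: 184 mm across, 10 mm proud, at x 35, y +125 / -125 mm. Strip of five grey keys at x -115: small round (y +125), square (+63), large round (0), square (-63), small round (-125); flat tops 80 mm above the worktop.
- power_key (a joint): Large round key, 34 mm across, in the middle of the strip. Joint value: travel downwards in m, 0 at rest, 0.008 fully down; it springs back up when let go. It starts to move at about 2 N, passes 0.003 at about 4 N and is fully down at about 7 N; it counts as pressed beyond 0.003; over 35 N is too hard.
- power_key_top (a point): Centre of the top face of the large round power key; moves down with the key.
- left_key (a joint): Small round key, 22 mm across, in front of the left plate. Joint value: travel downwards in m, 0 at rest, 0.008 fully down; it springs back up when let go. It starts to move at about 2 N, passes 0.003 at about 4 N and is fully down at about 7 N; it counts as pressed beyond 0.003; over 35 N is too hard.
- left_key_top (a point): Centre of the top face of the left plate's small round key.
- right_key (a joint): Small round key, 22 mm across, in front of the right plate. Joint value: travel downwards in m, 0 at rest, 0.008 fully down; it springs back up when let go. It starts to move at about 2 N, passes 0.003 at about 4 N and is fully down at about 7 N; it counts as pressed beyond 0.003; over 35 N is too hard.
- right_key_top (a point): Centre of the top face of the right plate's small round key.
- left_square (a joint): Square key, 22 mm wide, between the power key and the left plate's key; to be left alone (at most 0.002). Joint value: downward travel in m, same spring.
- left_square_top (a point): Centre of the top face of the left square key.
- right_square (a joint): Square key, 22 mm wide, between the power key and the right plate's key; to be left alone (at most 0.002). Joint value: downward travel in m, same spring.
- right_square_top (a point): Centre of the top face of the right square key.
- saucepan: Deep steel saucepan, loose, 160 mm across and 105 mm high, with a black straight handle reaching 140 mm beyond its rim along its own x, which points roughly to the back of the hob. It stands on one of the two plates, within 8 mm of its centre, its rim 185 mm above the work surface. Origin: centre of its underside.
- frying_pan: Shallow steel frying pan, loose, 190 mm across and 42 mm high, handle reaching 150 mm beyond its rim along its own x, roughly to the back. It stands on the other plate. Origin: centre of its underside.
- salt_shaker: White shaker, 36 mm across and 53 mm high, standing on the hob at the left end of the control strip, about 80 mm beyond the left plate's key. Origin: centre of its underside.
- pepper_shaker: Dark wooden shaker, 36 mm across and 53 mm high, standing on the hob at the right end of the control strip, about 80 mm beyond the right plate's key. Origin: centre of its underside.
- mug: White mug, 80 mm across, 95 mm high, on the worktop right of the hob. Origin: centre of its underside.
- jar: Closed glass jar, 72 mm across, 120 mm high, on the worktop left of the hob. Origin: centre of its underside.
- spatula: Spatula, 280 mm long, lying flat on the worktop right of the hob, length along its x. Origin: under its middle.
- bowl: White bowl, 130 mm across, 60 mm high, on the worktop left of the hob. Origin: centre of its underside.
Things that resemble listed ones, but are neither listed nor needed, are in the scene too. What is shaped like the bowl but pink or yellow is not meant. Leave any yellow look-alike of the pepper_shaker alone.

How it is judged:
By the outcome, as a careful person would: the job done as asked, in the order asked, and still so for the second after the job is handed in, with the robot touching nothing.
It also fails if it takes over 42 s, if anything falls off the work surface, if the arm or the gripper's body presses on something with over 40 N, if the wrist force passes 120 N, or if a joint passes its speed limit or range.

## Robot

A 7-joint arm with a two-finger parallel gripper is mounted at the origin on the work surface. World frame = base frame: x ahead of the robot, y to its left, z up, the work surface at z = 0. Lengths are in m, angles in rad, forces in N, time in s.
With the tool pointing down it reaches from about 0.4 to 0.85 m from the base axis. Payload 4.5 kg.
Tool frame: the origin (TCP) lies between the finger pads; the fingertips stand 14 mm ahead of it and the grasp point (between the pads) lies 5 mm behind it; z points along the fingers, y is the line along which they close (so a half turn about z gives the same grasp; the last joint's range is limited). The gripper opens to 85 mm and grips with 20 to 120 N. Pads are 22 mm wide; open, the fingers measure 114 mm over their backs; the gripper's body (76 mm by 85 mm) begins 54 mm behind the grasp point. The pads swing forward as they close: fully open they stand 13 mm farther back than shut.
Start: joints at [-1.09, 0.689, -0.195, 1.565, 0.157, 0.902, -0.215], TCP at [0.27, 0.564, 0.245] pointing down, gripper open.
Joint ranges: [-3.01, 3.01], [-0.46, 2.08], [-1.47, 1.51], [0.13, 2.56], [-1, 4.14], [0.04, 2.09], [-2.66, 2.66]. Speed limits (rad/s): [2.57, 2.57, 3.14, 3.14, 3.14, 3.14, 3.14].

## Interface

Orientations are given as [roll, pitch, yaw] about the fixed x, y, z axes, in that order (R = Rz(yaw) Ry(pitch) Rx(roll)).
In Python, from workcell import bot gives the robot as it stands. The module is installed in compiled form; this text tells all that it offers.
- The arm moves only by the tool servo_tool, never from a script. Its argument "plan" is a list of rows, each a list of 4 numbers: the shift along the tool's x, y, z in units of 40 mm (1.0 is 40 mm), then the turn about the tool's z in units of 6 degrees (1.0 is 6 degrees). In form: [[x, y, z, roll], ...]. A call has 1 to 12 rows; each row is the pose to reach, as a shift and turn from the pose commanded when the call began, along the tool's axes at that moment; what a row does not reach only later rows make up. A row lasts 1/8 s, in which the tool goes at most 62.5 mm and 10.7 degrees, less where a joint would pass 70% of its speed; a pose out of reach is approached as far as the arm can. A call with a gripper value outside its range is refused whole. "grip" is the finger opening in mm, from 0 to 85.4, set as the call begins (left out, the last holds). The fingers move at their own pace and stop on an object; "grip_force" is the grip in N (left out, the last holds). Time passes only in rows, so rows that repeat a pose let the fingers close. It gives the time, the measured TCP pose, the force, the opening and the grip force at its end, in the units of the state.
- bot.get_obs(): the state, without advancing time (a new reading comes with each control period).
- bot.get_image(name): name is "scene" or "top" or "wrist"; returns (picture, depth): 420x560x3 uint8, blue, green, red; 420x560 float32, m along the optical axis (not along the pixel's ray), 0 where there is no reading.
- bot.get_calibration(name): a dict with "camera_matrix" (3x3 intrinsics, pixels), "R" (3x3) and "t" (3): a world point X has camera coordinates R X + t; the wrist camera has in their place "tool_from_camera" (4x4, takes a point from camera to tool coordinates, whose origin is the TCP and whose axes are the flange's). Camera axes: x right, y down, z forward; pixel columns grow to the right and rows downward; lengths in m; the calibration is good to about 2 mm. A picture is of the moment at which its call begins: read the wrist's pose just before it. get_calibration takes no time and is no camera call.
- bot.sign_off(): hands the job in; it is judged then, once.
The state is a dict: "time": time; "joint_positions": joint angles; "dq": joint speeds; "joint_torque": joint torques, N m; "eef_pos": TCP position; "tool_rot": TCP orientation; "force": force on the tool from outside, world axes, zero at the start; "torque": the same for the moment, N m; "opening": finger opening in m; "gripper_force": force on a finger pad.
Only numpy, scipy, OpenCV 4.12 (cv2) and the standard library are available. Lean on these libraries where they do the work, as an engineer would, in place of code of your own. Each camera call takes 0.05 s, during which the arm holds its last target. There are 200 camera calls.

## Working session

There is one attempt and no reset: what is moved stays moved. The work goes in short steps, Python scripts to look and compute and a tool call to move; the robot and the scene stay as the last step left them, time stands still between calls to the robot, and variables do not carry over. Pictures are saved under pics/ and viewed, at most 10 in all, crops included, and the job is handed in when it is done.

Besides the shell and the picture viewer there is one more tool, called after "Request:" as name(argument=value, ...), one argument or row to a line, values as JSON. servo_tool: Moves the arm, as the interface text tells. Its arguments: {"type":"object","properties":{"plan":{"type":"array","items":{"type":"array","items":{"type":"number"}}},"grip":{"type":"number"},"grip_force":{"type":"number"}},"required":["plan"]}

```bash
mkdir -p pics; python3 - <<'E'
from workcell import bot
import cv2,numpy as np
for n in("scene","top"):
    im,d=bot.get_image(n); cv2.imwrite(f"pics/{n}0.png",im); np.savez(f"{n}0.npz",im=im,d=d,**{k:np.array(v) for k,v in bot.get_calibration(n).items()})
print(bot.get_obs())
E
```

```text
{'time': 0.1, 'joint_positions': array([-1.0901968 ,  0.6899154 , -0.1945197 ,  1.5662571 ,  0.15731653,
        0.90251556, -0.21509897]), 'dq': array([-0.00096055, -0.00018092, -0.00033902, -0.00302225, -0.00116553,
        0.00120626,  0.00210299]), 'joint_torque': array([-3.11025142e-03, -5.40598619e+01, -1.27128962e+00, -1.58986902e+01,
        9.40822967e-03,  4.41116907e-03,  2.67844217e-05]), 'eef_pos': array([0.26984712, 0.56310813, 0.24455014]), 'tool_rot': array([-3.13989586e+00,  1.38750917e-04,  2.69488265e+00]), 'force': array([-0.62655597, -0.24842523,  0.75772632]), 'torque': array([ 0.01079658, -0.03891538, -0.03543285]), 'gripper_force': 0.0, 'opening': 0.08529149506426174}
```

View pics/top0.png

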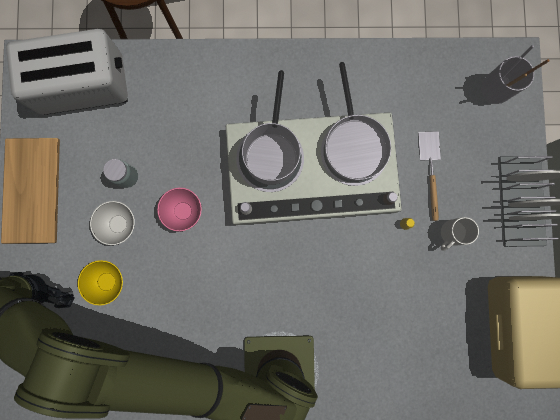

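View pics/scene0.png

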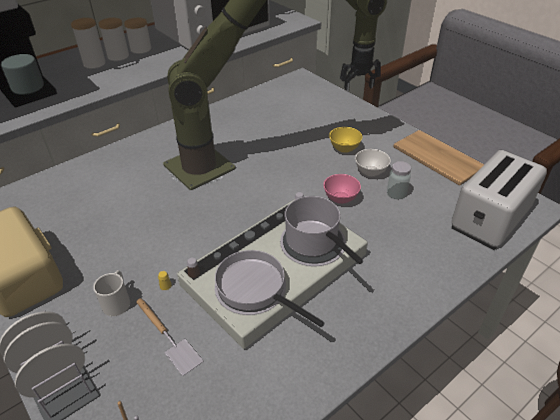

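Top view: the deep saucepan is at (270,155), on the left plate, and the frying pan is at (356,148). The strip runs from (246,208) to (393,197). Round or square candidates are the left small key (274,209), left square (295,207), power key (317,205), right square (338,203) and right small key (360,201). The shakers at (246,208) and (393,197) and the yellow look-alike at (409,223) are not keys. I choose (317,205), then (274,209), and check both in a crop.

```bash
python3 - <<'E'
import cv2,numpy as np
z=np.load("top0.npz");im,d,K,R,t=[z[k] for k in("im","d","camera_matrix","R","t")]
c=im[100:230,215:415]; cv2.imwrite("pics/crop.png",cv2.resize(c,None,fx=4,fy=4,interpolation=cv2.INTER_CUBIC))
def w(u,v):
    return R.T@(np.linalg.inv(K)@[u,v,1]*d[v,u]-t)
for p in[(274,209),(295,207),(317,205),(338,203),(360,201),(246,208),(393,197),(356,150),(265,160),(280,190)]: print(p,w(*p).round(4))
# hob top pixels: fit rectangle
H,W=d.shape;u,v=np.meshgrid(np.arange(W),np.arange(H))
P=(np.stack([u,v,np.ones_like(u)],-1)@np.linalg.inv(K).T*d[...,None]-t)@R
m=((P[...,2]>.06)&(P[...,2]<.095)&(u>215)&(u<410)&(v>100)&(v<235)&(d>0)).astype(np.uint8)
m=cv2.morphologyEx(m,cv2.MORPH_OPEN,np.ones((5,5)))
r=cv2.minAreaRect(P[m>0][:,:2].astype(np.float32));print(r)
E
```

```text
(274, 209) [0.4755 0.0078 0.0859]
(295, 207) [ 0.4807 -0.0531  0.084 ]
(317, 205) [ 0.4861 -0.1173  0.0814]
(338, 203) [ 0.4918 -0.1794  0.0757]
(360, 201) [ 0.4961 -0.2429  0.0825]
(246, 208) [0.4758 0.0866 0.1223]
(393, 197) [ 0.5011 -0.3279  0.13  ]
(356, 150) [ 0.6465 -0.235   0.0855]
(265, 160) [0.6191 0.0322 0.087 ]
(280, 190) [ 0.5324 -0.0105  0.073 ]
((0.6009002327919006, -0.10848519206047058), (0.3013979494571686, 0.49969837069511414), 3.560718059539795)
```

View pics/crop.png

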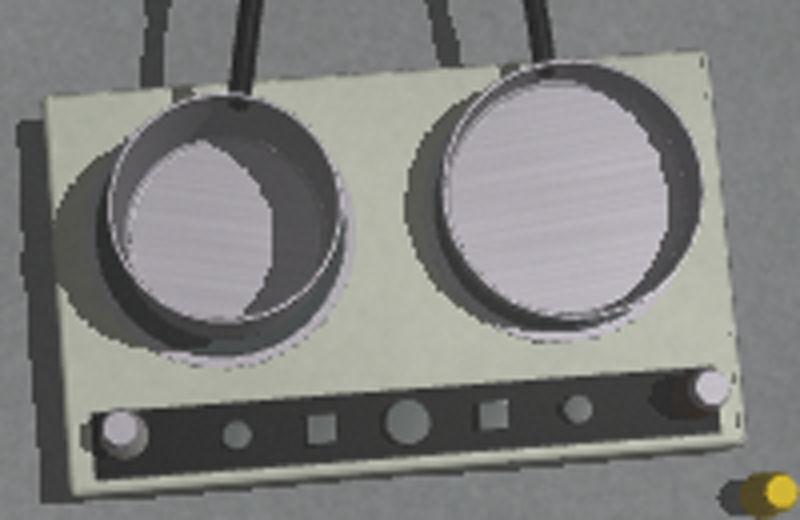

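The crop confirms it: large round key in the middle (crop 408,422), and the small round key in front of the saucepan (crop 237,434). The hob yaw is about 4.7°. Next I work out the moves.

```bash
cat >g.py <<'E'
from workcell import bot
import numpy as np
from scipy.spatial.transform import Rotation as Ro
PW=np.array([.4863,-.1178,.080]); LK=np.array([.4758,.0070,.080])
def go(t,above):
    o=bot.get_obs(); R=Ro.from_euler('xyz',o['tool_rot']).as_matrix()
    p=np.array(t)+[0,0,.014+above]
    print(o['time'],o['eef_pos'].round(4),o['tool_rot'].round(3),o['force'].round(2),'opening',o['opening'],'\nunits',(R.T@(p-o['eef_pos'])/.04).round(2),'yaw deg',np.degrees(o['tool_rot'][2]).round(1))
E
python3 -c "
from g import *
go(PW,.145); print(bot.get_calibration('wrist')['tool_from_camera'])"
```

```text
0.1 [0.2698 0.5631 0.2446] [-3.14   0.     2.695] [-0.63 -0.25  0.76] opening 0.08529149506426174 
units [-12.23 -13.01   0.16] yaw deg 154.4
[[-5.85127221e-04 -9.52095078e-01 -3.05801602e-01  7.98647116e-02]
 [ 9.99999807e-01 -6.20566279e-04  1.86754797e-05  4.83965992e-04]
 [-2.07550995e-04 -3.05801533e-01  9.52095258e-01 -1.29028805e-01]
 [ 0.00000000e+00  0.00000000e+00  0.00000000e+00  1.00000000e+00]]
```

Request:
servo_tool(
  plan=[
    [-1,-1.1,0,-0.4],
    [-2.1,-2.2,0,-0.9],
    [-3.2,-3.3,0,-1.4],
    [-4.2,-4.4,0,-1.9],
    [-5.2,-5.5,0,-2.3],
    [-6.3,-6.6,0,-2.7],
    [-7.3,-7.7,0,-3.1],
    [-8.3,-8.8,0,-3.5],
    [-9.3,-9.9,0,-4],
    [-10.3,-11,0,-4.4],
    [-11.3,-12,0,-4.7],
    [-12.2,-13,0,-5],
  ],
  grip=0,
)

```text
time: 1.6
eef_pos: [0.4858, -0.1182, 0.2451]
tool_rot: [3.141, 0.0, -3.064]
force: [-0.1, 0.6, -0.1]
opening: 0.0003
gripper_force: 0.0
```

Request:
servo_tool(
  plan=[
    [0,0,0,0],
    [0,0,0,0],
  ],
)

```text
time: 1.85
eef_pos: [0.485, -0.1157, 0.245]
tool_rot: [3.141, -0.001, -3.065]
force: [-0.0, 1.5, -0.4]
opening: -0.0002
gripper_force: 0.0
```

```bash
python3 - <<'E'
from g import *
import cv2
go(PW,.02)
o=bot.get_obs();im,d=bot.get_image('wrist');cv2.imwrite('pics/w1.png',im)
c=bot.get_calibration('wrist');K=c['camera_matrix'];M=np.array(c['tool_from_camera']);R=Ro.from_euler('xyz',o['tool_rot']).as_matrix()
np.savez('w1.npz',im=im,d=d,K=K,M=M,R=R,p=o['eef_pos'])
for X in(PW,LK):
    q=np.linalg.inv(M)@np.r_[R.T@(X-o['eef_pos']),1]; q=K@q[:3];print('pred pix',q[:2]/q[2])
E
```

```text
1.85 [ 0.485  -0.1157  0.245 ] [ 3.141e+00 -1.000e-03 -3.065e+00] [-0.01  1.54 -0.4 ] opening -0.00020268871542274955 
units [-0.03 -0.06  3.27] yaw deg -175.6
pred pix [274.27327662 199.56058067]
pred pix [401.9409722  198.51551532]
```

View pics/w1.png

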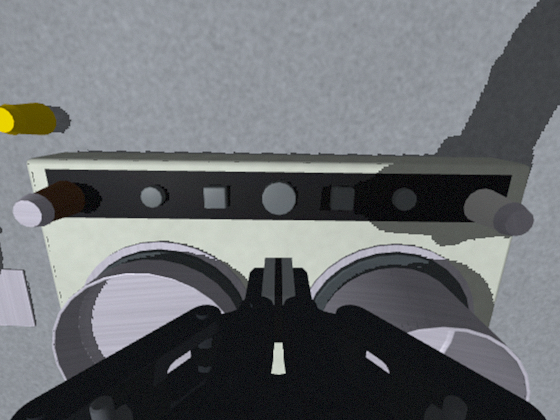

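The wrist view shows the power key at (279,197), in line with the closed fingers (279,262), and the left key at (404,199) in front of the deep pan. This agrees with the top camera to a few mm, so I descend.

Request:
servo_tool(
  plan=[
    [0,0,1,0],
    [0,0,2,0],
    [0,0,2.8,0],
    [0,0,3.3,0],
    [0,0,3.5,0],
    [0,0,3.5,0],
    [0,0,3.5,0],
  ],
)

```text
time: 2.78
eef_pos: [0.486, -0.1158, 0.1061]
tool_rot: [-3.141, 0.002, -3.064]
force: [-0.2, -0.9, -0.6]
opening: -0.0002
gripper_force: 0.0
```

Request:
servo_tool(
  plan=[
    [0,0,0.1,0],
    [0,0,0.2,0],
    [0,0,0.25,0],
    [0,0,0.25,0],
  ],
)

```text
time: 3.28
eef_pos: [0.4853, -0.1161, 0.0951]
tool_rot: [3.141, -0.0, -3.065]
force: [0.6, -0.1, 0.2]
opening: -0.0003
gripper_force: 0.0
```

Tip at about 81 mm and no contact yet; I press in small rows.

Request:
servo_tool(
  plan=[
    [0,0,0.05,0],
    [0,0,0.1,0],
    [0,0,0.13,0],
    [0,0,0.13,0],
  ],
)

```text
time: 3.78
eef_pos: [0.4856, -0.1161, 0.0902]
tool_rot: [-3.142, 0.0, -3.065]
force: [-1.0, -0.2, 5.0]
opening: -0.0001
gripper_force: 2.1
```

Request:
servo_tool(
  plan=[
    [0,0,0.04,0],
    [0,0,0.06,0],
    [0,0,0.06,0],
    [0,0,0.06,0],
  ],
)

```text
time: 4.28
eef_pos: [0.4856, -0.1162, 0.0878]
tool_rot: [-3.141, 0.0, -3.065]
force: [0.2, 0.6, 5.2]
opening: 0.0003
gripper_force: 2.9
```

Request:
servo_tool(
  plan=[
    [0,0,-0.3,0],
    [0,0,-0.8,0],
    [0,0,-1.5,0],
    [0,0,-1.5,0],
  ],
)

```text
time: 4.78
eef_pos: [0.4865, -0.1163, 0.1495]
tool_rot: [-3.141, 0.004, -3.065]
force: [0.3, -0.5, -0.2]
opening: 0.0005
gripper_force: 0.0
```

```bash
python3 -c "
from g import *
go(LK+[0,.001,0],.012)"
```

```text
4.775 [ 0.4865 -0.1163  0.1495] [-3.141  0.004 -3.065] [ 0.26 -0.49 -0.21] opening 0.00048733924558389734 
units [0.03 3.12 1.09] yaw deg -175.6
```

Request:
servo_tool(
  plan=[
    [0,1,0,0],
    [0,2,0,0],
    [0,2.8,0,0],
    [0,3.1,0,0],
    [0,3.1,0.4,0],
    [0,3.1,0.9,0],
    [0,3.1,1.1,0],
    [0,3.1,1.1,0],
    [0,3.1,1.1,0],
  ],
)

```text
time: 5.9
eef_pos: [0.4762, 0.0072, 0.1041]
tool_rot: [-3.142, 0.001, -3.065]
force: [-0.4, -0.9, 0.3]
opening: -0.0002
gripper_force: 0.0
```

```bash
python3 - <<'E'
from g import *
import cv2
go(LK+[0,.001,0],-.006)
im,d=bot.get_image('wrist');im2,_=bot.get_image('scene')
cv2.imwrite('pics/w2.png',np.hstack([cv2.resize(im,(400,300)),cv2.resize(im2[150:330,160:400],(400,300))]))
E
```

```text
5.9 [0.4762 0.0072 0.1041] [-3.142e+00  1.000e-03 -3.065e+00] [-0.39 -0.93  0.3 ] opening -0.00019032494487812715 
units [0.01 0.02 0.4 ] yaw deg -175.6
```

View pics/w2.png

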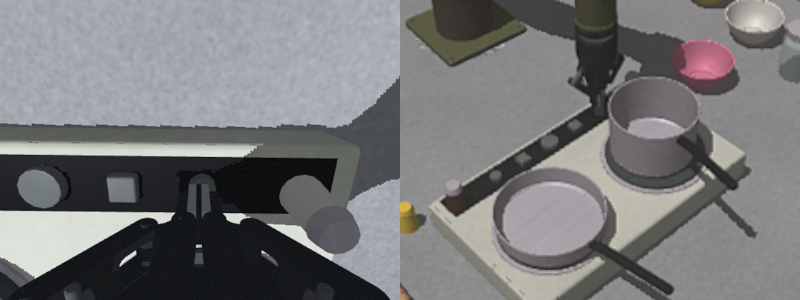

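The fingertips (wrist 203,190) are over the left small key, evenly spaced beyond the square (123,187) and power key (42,187) and clear of the salt shaker. Pressing.

Request:
servo_tool(
  plan=[
    [0,0,0.1,0],
    [0,0,0.2,0],
    [0,0,0.25,0],
    [0,0,0.3,0],
    [0,0,0.35,0],
    [0,0,0.35,0],
  ],
)

```text
time: 6.75
eef_pos: [0.4758, 0.0075, 0.0897]
tool_rot: [-3.142, -0.0, -3.065]
force: [-1.0, -0.2, 4.2]
opening: -0.0001
gripper_force: 2.3
```

Request:
servo_tool(
  plan=[
    [0,0,0.04,0],
    [0,0,0.06,0],
    [0,0,0.06,0],
    [0,0,0.06,0],
  ],
)

```text
time: 7.25
eef_pos: [0.4758, 0.0075, 0.0875]
tool_rot: [-3.142, -0.0, -3.065]
force: [-1.1, 0.8, 5.8]
opening: -0.0002
gripper_force: 3.0
```

Key down about 6 mm at 5.8 N. Now I withdraw.

Request:
servo_tool(
  plan=[
    [0,0,-0.3,0],
    [0,0,-0.9,0],
    [0,0,-1.9,0],
    [0,0,-3,0],
    [0,0,-4,0],
    [0,0,-4.3,0],
    [0,0,-4.3,0],
    [0,0,-4.3,0],
  ],
)

```text
time: 8.25
eef_pos: [0.475, 0.0072, 0.2581]
tool_rot: [-3.141, -0.003, -3.065]
force: [0.1, 0.4, 0.3]
opening: -0.0001
gripper_force: 0.0
```

```bash
python3 - <<'E'
from g import *
import cv2
im,d=bot.get_image('wrist');im2,_=bot.get_image('scene')
cv2.imwrite('pics/w3.png',np.hstack([cv2.resize(im,(400,300)),cv2.resize(im2,(400,300))]))
z=np.load('scene0.npz')['im'];df=cv2.absdiff(z,im2).max(2);print('hob/pan changed px',(df[220:350,170:375]>40).sum())
o=bot.get_obs();print(o['time'],o['eef_pos'],o['force'])
E
```

```text
hob/pan changed px 0
8.35 [0.47516847 0.00741144 0.25806019] [ 0.05097998  0.07798487 -0.38142221]
```

View pics/w3.png

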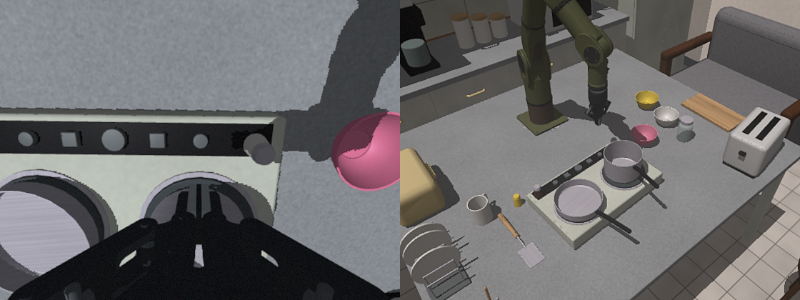

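All five keys are up (left key at wrist 200,140), nothing has shifted, and the tool is clear.

```bash
python3 -c "
from workcell import bot
print(bot.sign_off())"
```

```text
the job is handed in; nothing more can be done
None
```

I pressed the power key and then the saucepan's (left) plate key, each about 6 mm down at under 6 N, and both came back up; the arm is withdrawn, the pictures show nothing shifted, and the job is handed in, though sign-off gave no verdict.

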